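# Reset the tripped overload and restart the buffing lathe

### The arm

A 6-joint arm with a two-finger parallel gripper is mounted at the origin on the work surface. World frame = base frame: x ahead of the robot, y to its left, z up, the work surface at z = 0. Lengths are in m, angles in rad, forces in N, time in s.
With the tool pointing down it reaches from about 0.35 to 0.975 m from the base axis. Payload 4.9 kg.
Tool frame: the origin (TCP) lies at the very end of the fingers, on their centre line; the grasp point (between the pads) lies 19 mm behind it; y points along the fingers, z is the direction in which the jaws open and shut, and the axes are right-handed (so a half turn about y gives the same grasp; the last joint's range is limited). The gripper opens to 85 mm and grips with 20 to 120 N. Pads are 22 mm wide; open, the fingers measure 114 mm over their backs; the gripper's body (76 mm by 85 mm) begins 54 mm behind the grasp point. The pads swing forward as they close: fully open they stand 13 mm farther back than shut.
Start: joints at [1.158, 0.053, 1.613, -0, 1.476, -0.119], TCP at [0.181, 0.598, 0.231] pointing down, gripper open.
Joint ranges: [-3.01, 3.01], [-1.01, 2.22], [0.06, 2.58], [-1.02, 4.17], [0.09, 2.62], [-3.14, 3.14]. Speed limits (rad/s): [2.57, 2.57, 3.14, 3.14, 3.14, 3.14].

### API

Orientations are given as a rotation vector (axis times angle).
In Python, from station import monitor, viewer, ticket gives the robot as it stands.
- The arm moves only by the tool servo_tool, never from a script. Its argument "commands" is one flat list of numbers, 7 for each row, row after row: the turn, a rotation vector about the tool's x, y, z in rad, then the shift along the tool's x, y, z in cm, then the opening, from 0 (shut) to 1 (fully open). In form: [rx, ry, rz, dx, dy, dz, claw, rx, ry, rz, dx, dy, dz, claw, ...]. A call has 1 to 20 rows; each row shifts and turns the pose as measured when the row begins, along the tool's axes as they then stand; what a row does not reach is not made up. A row lasts 1/10 s, in which the tool goes at most 50 mm and 8.59 degrees, less where a joint would pass 70% of its speed; a pose out of reach is approached as far as the arm can. A call is refused whole if a number of a shift passes 5 or a number of a turn 0.15, either way. A call with a gripper value outside its range is refused whole. The fingers move at their own pace and stop on an object; "grip_force" is the grip in N (left out, the last holds). Time passes only in rows, so rows that do not move let the fingers close. It gives the time, the measured TCP pose, the force and the opening at its end, in the units of the state.
- monitor.get_obs(): the state, without advancing time (a new reading comes with each control period).
- viewer.get_image(name): name is "scene" or "top"; returns a dict with "frame" (420x560x3 uint8, red, green, blue), "depth" (420x560 float32, m along the optical axis (not along the pixel's ray), 0 where there is no reading), "camera_matrix" (3x3 intrinsics, pixels), "cam_to_world" (4x4, takes a point from camera to world coordinates). Camera axes: x right, y down, z forward; pixel columns grow to the right and rows downward; lengths in m; the calibration is good to about 2 mm. A picture is of the moment at which its call begins.
- ticket.finish_job(): hands the job in, once; it reports no verdict.
The state is a dict: "t": time; "q": joint angles; "dq": joint speeds; "effort": joint torques, N m; "tool_pos": TCP position; "tool_rot": TCP orientation; "contact_force": force on the tool from outside, world axes, zero at the start; "wrist_torque": the same for the moment, N m; "opening": finger opening in m.
Only numpy, scipy, OpenCV 4.12 (cv2) and the standard library are available. Lean on these libraries where they do the work, as an engineer would, in place of code of your own. Each camera call takes 0.05 s, during which the arm holds its last target.

### The job

The buffing lathe has tripped: reach a fingertip into the deep round well in the starter console and press the sunken reset button fully home. Then press the flat start button fully in and draw the hand clear. This is done by touch only: pick up nothing, leave the selector switch as it is, and do not move the polishing work and supplies lying around.

Things in the scene. Friction and masses are not known exactly. Their poses are not given: they have to be found in the camera images.
- console: Grey-blue steel starter console bolted to the bench, top 95 mm above it. Origin on the bench under the middle of its row of four module plates; x points away from the operator, y to his left, z up. It spans x -80 to +135, y +-172 mm. Flush aluminium plates, 130 (x) x 79 mm (y), centred at x 0, y -120, -40, 40, 120 mm; behind them a flat ledge, x 65 to 135 mm. No covers.
- overload: Module plate with the deep well. Origin at the middle of its upper face, axes as the console's. Which of the four modules sits in which bay changes.
- starter: Module plate with the start and stop buttons. Origin at the middle of its upper face, axes as the console's; start lies at x -32 mm, stop at x +30 mm, y 0.
- selector: Module plate with the selector switch in its middle: a turning bar knob 40 mm long, 23 mm high. Origin at the middle of the plate's upper face, axes as the console's.
- ammeter: Module plate with a round ammeter in its middle, 72 mm across and 11 mm high. Origin at the middle of the plate's upper face, axes as the console's.
- well_mouth (a point): Centre of the mouth of the round overload well, level with the plate (95 mm above the bench); axes as the console. The well is a straight vertical bore 46 mm across and 30 mm deep, with a thin ring 55 mm across and 1.5 mm high around its mouth (look only). It is the only well in the console.
- reset_top (a point): Centre of the top of the overload's reset button, a grey round button 22 mm across in the middle of the well; moves with the button. Tripped (popped up), its top is 13 mm below the mouth; fully home it is 20 mm below.
- reset_button (a joint): Travel of the reset button in m: 0 popped up (tripped), 0.007 fully home; it starts at 0 to 0.001. It has no return spring: it needs about 3 N to move down and stays where it is left, then meets a hard stop.
- start_top (a point): Centre of the flat top of the start button, a grey round button 30 mm across, on the starter plate 32 mm towards the operator from the plate's centre; moves with the button. Out, it stands 8 mm above the plate; pressed in, 2 mm above it.
- start_button (a joint): Travel of the start button in m: 0 out, 0.006 fully in. No return spring: it needs about 4 N to move down, then meets a hard stop and stays in. A link inside the starter pushes the stop button out by the same amount as start goes in, and the other way round.
- stop_top (a point): Centre of the top of the stop button, a mushroom head 39 mm across on the same plate, 62 mm beyond the start button (away from the operator); moves with the button. It stands 18 mm above the plate at the start (starter off) and 24 mm when start has been pressed in. Pressing it would put the start button out again.
- selector_tip (a point): Pointer end of the selector switch's bar knob, 22 mm from its vertical turning axis and 16 mm above its plate; moves with the knob. The knob may point up to 0.7 rad either side of straight away from the operator.
- brass_knob: turned brass drawer knob, 28 mm across and 29 mm tall, standing on the console's rear ledge; origin under its centre
- copper_cap: copper end cap, 29 mm across and 24 mm tall, standing on the console's rear ledge; origin under its centre
- compound_bar_a: brown bar of polishing compound, 40 x 110 x 36 mm tall, on the bench in front of the console; origin under its centre
- compound_bar_b: pale bar of polishing compound, 38 x 80 x 34 mm tall, on the bench in front of the console; origin under its centre
- brass_spindle: turned brass spindle standing on its 52 mm foot, 96 mm tall, on the bench beside the console's left (+y) end; origin under its centre
- wax_tin: steel tin, 76 mm across and 45 mm tall, on the bench beside the console's right (-y) end; origin under its centre
- grinding_ring: reddish grinding ring lying flat, 96 mm outside, 32 mm hole, 22 mm thick, on the bench behind the console; origin under its centre
- copper_fitting: copper pipe tee, 55 mm long and 42 mm tall, lying on the bench behind the console; origin under its centre
Not all that is in view belongs to the job. What is shaped like the copper_fitting but pink or yellow is not meant.

How it is judged:
By the outcome, as a careful person would: the job done as asked, in the order asked, and still so for the second after the job is handed in, with the robot touching nothing.
It also fails if it takes over 38 s, if anything falls off the work surface, if the arm or the gripper's body presses on something with over 40 N, if the wrist force passes 120 N, or if a joint passes its speed limit or range.

## Working session

There is one attempt and no reset: what is moved stays moved. The work goes in short steps, Python scripts to look and compute and a tool call to move; the robot and the scene stay as the last step left them, time stands still between calls to the robot, and variables do not carry over. Pictures are saved under pics/ and viewed, and the job is handed in when it is done.

Besides the shell and the picture viewer there is one more tool, called after "Request:" in YAML: its name, and indented under it one key for each argument. servo_tool: Moves the arm, as the interface text tells. Its arguments: {"type":"object","properties":{"commands":{"type":"array","items":{"type":"number"}},"grip_force":{"type":"number"}},"required":["commands"]}

```bash
mkdir -p pics; ls; cat > h.py <<'E'
import numpy as np, cv2, pickle
from station import monitor, viewer, ticket
def snap(n,tag):
    d=viewer.get_image(n); pickle.dump(d,open(f'{tag}_{n}.pkl','wb')); cv2.imwrite(f'pics/{tag}_{n}.png',d['frame'][:,:,::-1]); return d
def load(n,tag): return pickle.load(open(f'{tag}_{n}.pkl','rb'))
def ray(d,u,v,z):
    K=d['camera_matrix'];T=d['cam_to_world']
    r=T[:3,:3]@np.linalg.solve(K,[u,v,1.]);o=T[:3,3]
    return o+r*(z-o[2])/r[2]
def pt(d,u,v):
    K=d['camera_matrix'];T=d['cam_to_world'];z=d['depth'][int(round(v)),int(round(u))]
    return T[:3,:3]@(np.linalg.solve(K,[u,v,1.])*z)+T[:3,3]
def proj(d,p):
    T=np.linalg.inv(d['cam_to_world']);c=d['camera_matrix']@(T[:3,:3]@np.array(p)+T[:3,3]);return c[:2]/c[2]
E
python3 - <<'E'
from h import *
for n in('scene','top'):
    d=snap(n,'a'); print(n,d['cam_to_world'].round(3).tolist(),d['camera_matrix'].tolist())
print(monitor.get_obs())
E
```

```text
pics
scene [[0.638, 0.451, -0.624, 1.087], [0.77, -0.398, 0.499, -0.349], [-0.023, -0.799, -0.601, 0.578], [0.0, 0.0, 0.0, 1.0]] [[402.7313308032686, 0.0, 273.55544130026874], [0.0, 402.7313308032686, 206.51482415812214], [0.0, 0.0, 1.0]]
top [[0.012, -0.989, 0.144, 0.412], [-1.0, -0.011, 0.007, 0.048], [-0.006, -0.144, -0.989, 1.371], [0.0, 0.0, 0.0, 1.0]] [[509.6077242118435, 0.0, 277.014907431785], [0.0, 509.6077242118435, 216.22516430819778], [0.0, 0.0, 1.0]]
{'t': 0.1, 'q': array([ 1.15800699e+00,  5.32907071e-02,  1.61415241e+00,  1.42629135e-05,
        1.47604375e+00, -1.18981646e-01]), 'dq': array([ 0.00065451, -0.00107733, -0.00302127, -0.00070043,  0.00023469,
       -0.00012582]), 'effort': array([ 1.24311155e-04, -3.94902384e+01, -3.71363533e+01, -1.30043154e-04,
        3.88435597e-03, -2.21786468e-05]), 'tool_pos': array([0.18075247, 0.59769335, 0.23018862]), 'tool_rot': array([-1.56029333,  0.23106771, -0.23026179]), 'contact_force': array([-0.63774684, -0.07923157,  0.52502535]), 'wrist_torque': array([-0.00552035,  0.03433539,  0.03377617]), 'opening': 0.0854030592975248}
```

View pics/a_scene.png

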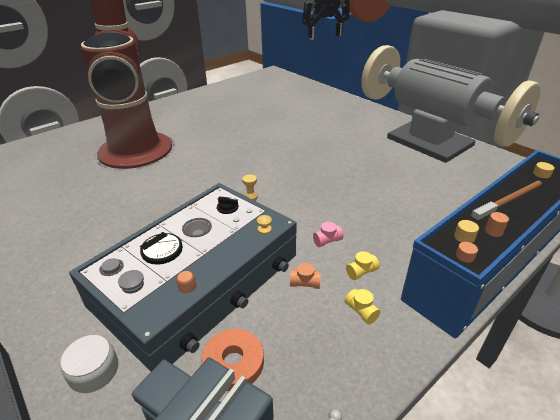

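View pics/a_top.png

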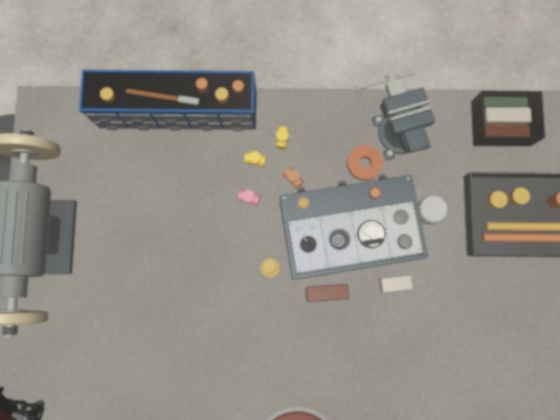

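The top view shows, from left (+y) to right: selector (308,243), well (339,239), ammeter (371,234) and starter, with stop at (401,216) and start at (405,242). Next I'll check enlarged crops and measure.

```bash
python3 - <<'E'
from h import *
t=load('top','a');s=load('scene','a')
c=t['frame'][170:310,265:455,::-1]; cv2.imwrite('pics/c1.png',cv2.resize(c,None,fx=4,fy=4,interpolation=cv2.INTER_CUBIC))
c=s['frame'][175:345,65:305,::-1]; cv2.imwrite('pics/c2.png',cv2.resize(c,None,fx=3.3,fy=3.3,interpolation=cv2.INTER_CUBIC))
for u,v in [(339,239),(401,216),(405,242),(371,234),(308,243),(340,195)]: print('top',u,v,pt(t,u,v).round(4))
for u,v in [(197,228),(131,281),(111,266),(240,260)]: print('scene',u,v,pt(s,u,v).round(4))
E
```

```text
top 339 239 [ 0.5441 -0.1003  0.0792]
top 401 216 [ 0.6002 -0.2514  0.1116]
top 405 242 [ 0.5362 -0.2624  0.101 ]
top 371 234 [ 0.5554 -0.178   0.1007]
top 308 243 [ 0.5293 -0.0194  0.1195]
top 340 195 [ 0.6552 -0.1019  0.0936]
scene 197 228 [ 0.5197 -0.0886  0.0748]
scene 131 281 [ 0.6078 -0.2536  0.1147]
scene 111 266 [ 0.5429 -0.2627  0.1039]
scene 240 260 [ 0.6657 -0.0886  0.0964]
```

View pics/c1.png

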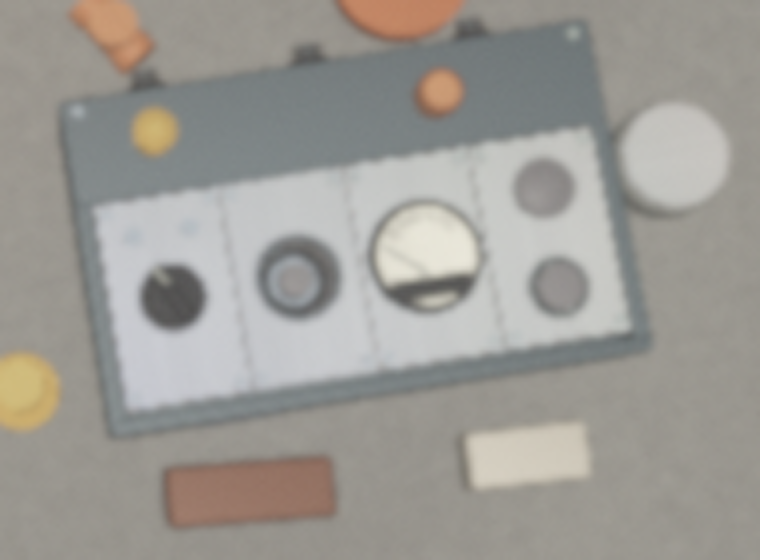

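View pics/c2.png

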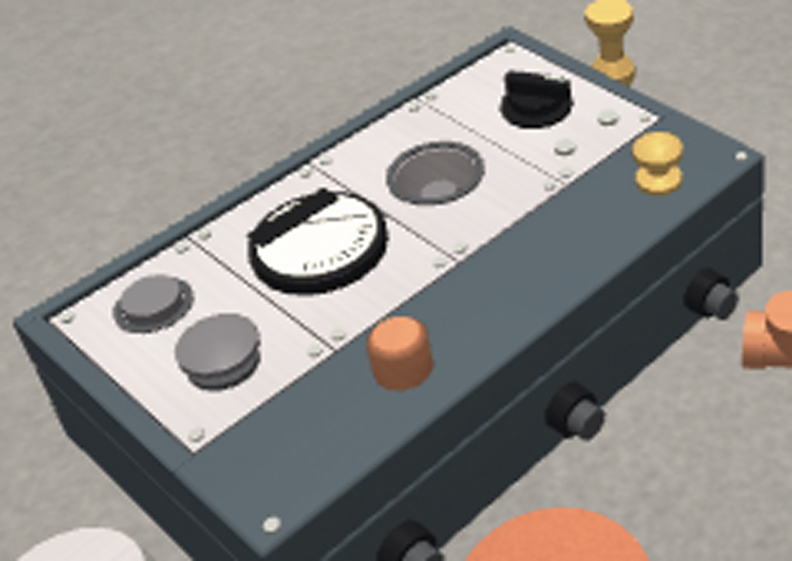

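```bash
python3 - <<'E'
from h import *
t=load('top','a');s=load('scene','a')
def ell(d,u,v,r,thr,f=6):
    g=cv2.cvtColor(d['frame'],cv2.COLOR_RGB2GRAY)
    c=cv2.resize(g[v-r:v+r,u-r:u+r],None,fx=f,fy=f,interpolation=cv2.INTER_CUBIC)
    m=(c<thr).astype(np.uint8)
    cs,_=cv2.findContours(m,cv2.RETR_EXTERNAL,cv2.CHAIN_APPROX_NONE)
    cs=[k for k in cs if cv2.contourArea(k)>200]
    k=min(cs,key=lambda k:np.hypot(*(k.reshape(-1,2).mean(0)-r*f)))
    (x,y),ax,a=cv2.fitEllipse(cv2.convexHull(k)) 
    return (x+.5)/f-.5+u-r,(y+.5)/f-.5+v-r,(ax[0]/f,ax[1]/f)
for nm,d,u,v,r,z in [('well t',t,340,239,14,.095),('well s',s,197,228,20,.095),('start t',t,405,242,10,.103),('start s',s,111,265,15,.103),('stop t',t,401,217,11,.113)]:
    for thr in (130,150,165):
        try: e=ell(d,u,v,r,thr); print(nm,thr,np.round(e[:2],2),np.round(e[2],1),ray(d,e[0],e[1],z).round(4))
        except Exception as x: print(nm,thr,x)
# console outline corners/top plate
for d,n,ps in [(t,'t',[(93,207),(592,128),(632,332),(127,412)])]:
    for a,b in ps: print(ray(d,a/4+265-.375,b/4+170-.375,.095).round(4))
for a,b in [(511,41),(659,119),(196,452),(50,319)]: print('s',ray(s,a/3.3+65,b/3.3+175,.095).round(4))
E
```

```text
well t 130 [339.1  238.96] [19.3 19.5] [ 0.5426 -0.0987  0.095 ]
well t 150 [339.13 238.88] [20.6 20.9] [ 0.5428 -0.0988  0.095 ]
well t 165 [339.11 238.85] [21.6 21.8] [ 0.5429 -0.0988  0.095 ]
well s 130 [196.45 227.19] [18.8 29.8] [ 0.5397 -0.0986  0.095 ]
well s 150 [196.44 227.16] [19.1 30.2] [ 0.5396 -0.0985  0.095 ]
well s 165 [196.44 227.13] [19.3 30.5] [ 0.5395 -0.0985  0.095 ]
start t 130 [400.76 243.86] [3.8 8. ] [ 0.5313 -0.2512  0.103 ]
start t 150 [404.16 241.32] [13.8 14.5] [ 0.5377 -0.2599  0.103 ]
start t 165 [404.23 241.34] [14.9 15.5] [ 0.5377 -0.26    0.103 ]
start s 130 [111.11 267.14] [15.4 24.9] [ 0.5446 -0.2635  0.103 ]
start s 150 [111.   266.99] [16.2 25.1] [ 0.5441 -0.2635  0.103 ]
start s 165 [110.95 266.87] [16.7 25.3] [ 0.5438 -0.2634  0.103 ]
stop t 130 min() iterable argument is empty
stop t 150 [400.56 216.44] [13.3 13.7] [ 0.5988 -0.25    0.113 ]
stop t 165 [400.54 216.48] [14.6 15.1] [ 0.5987 -0.2499  0.113 ]
[0.5858 0.0303 0.095 ]
[ 0.6398 -0.2857  0.095 ]
[ 0.5107 -0.3072  0.095 ]
[0.4573 0.008  0.095 ]
s [0.4576 0.0085 0.095 ]
s [0.5858 0.0288 0.095 ]
s [ 0.64   -0.2832  0.095 ]
s [ 0.5115 -0.3056  0.095 ]
```

```bash
cat >> h.py <<'E'
from scipy.spatial.transform import Rotation as Ro
def go(x,y,z):
    o=monitor.get_obs();R=Ro.from_rotvec(o['tool_rot']).as_matrix()
    d=R.T@(np.array([x,y,z])-o['tool_pos'])*100
    print('t',round(o['t'],2),'pos',o['tool_pos'].round(4),'F',o['contact_force'].round(2),'open',round(o['opening'],4)); print('R',R.round(3).tolist()); print('shift cm',d.round(2),'|',round(np.linalg.norm(d),2))
    dn=np.array([0,-1.,0]); 
    # turn to make y vertical
    w=np.cross(R[:,1],[0,0,-1]); print('turn to vertical (tool)',(R.T@w).round(4))
E
python3 -c "
from h import *
go(.5415,-.0988,.20)"
```

```text
t 0.1 pos [0.1808 0.5977 0.2302] F [-0.64 -0.08  0.53] open 0.0854
R [[0.957, -0.001, 0.29], [-0.29, -0.002, 0.957], [-0.0, -1.0, -0.002]]
shift cm [ 54.7    3.11 -56.21] | 78.5
turn to vertical (tool) [ 0.0019  0.     -0.0002]
```

Request:
servo_tool:
  commands: [0,0,0,3.4,0.15,-3.5,0,0,0,0,3.4,0.15,-3.5,0,0,0,0,3.4,0.15,-3.5,0,0,0,0,3.4,0.15,-3.5,0,0,0,0,3.4,0.15,-3.5,0,0,0,0,3.4,0.15,-3.5,0,0,0,0,3.4,0.15,-3.5,0,0,0,0,3.4,0.15,-3.5,0,0,0,0,3.4,0.15,-3.5,0,0,0,0,3.4,0.15,-3.5,0,0,0,0,3.4,0.15,-3.5,0,0,0,0,3.4,0.15,-3.5,0]
  grip_force: 40

```text
t: 1.3
tool_pos: [0.4525, 0.0667, 0.2067]
tool_rot: [-1.566, 0.223, -0.219]
contact_force: [1.0, 0.8, 0.1]
opening: -0.0002
```

```bash
python3 -c "
from h import *
go(.5415,-.0988,.17)"
```

```text
t 1.3 pos [0.4525 0.0667 0.2067] F [0.97 0.85 0.14] open -0.0002
R [[0.961, -0.003, 0.277], [-0.277, -0.006, 0.961], [-0.001, -1.0, -0.006]]
shift cm [ 13.15   3.73 -13.41] | 19.14
turn to vertical (tool) [ 0.0063  0.     -0.0015]
```

Request:
servo_tool:
  commands: [0.006,0,0,3.3,0.9,-3.3,0,0,0,0,3.3,0.9,-3.3,0,0,0,0,3.3,0.9,-3.3,0,0,0,0,3.0,0.9,-3.0,0,0,0,0,0,0,0,0,0,0,0,0,0,0,0]

```text
t: 1.9
tool_pos: [0.5428, -0.1062, 0.1669]
tool_rot: [-1.558, 0.231, -0.225]
contact_force: [-0.2, -0.1, -0.5]
opening: -0.0001
```

```bash
python3 -c "
from h import *
go(.5415,-.0988,.14)"
```

```text
t 1.9 pos [ 0.5428 -0.1062  0.1669] F [-0.2  -0.08 -0.49] open -0.0001
R [[0.958, -0.003, 0.287], [-0.287, 0.002, 0.958], [-0.004, -1.0, 0.001]]
shift cm [-0.33  2.69  0.67] | 2.79
turn to vertical (tool) [-0.0006 -0.     -0.0037]
```

Request:
servo_tool:
  commands: [0,0,-0.004,-0.3,2.6,0.7,0,0,0,0,0,0,0,0,0,0,0,0,0,0,0]

```text
t: 2.2
tool_pos: [0.5414, -0.0966, 0.1415]
tool_rot: [-1.558, 0.225, -0.228]
contact_force: [0.8, 0.4, 0.4]
opening: -0.0
```

```bash
python3 - <<'E'
from h import *
go(.5415,-.0988,.10)
for n in('scene','top'):
    d=snap(n,'b'); p=proj(d,monitor.get_obs()['tool_pos']); w=proj(d,[.5415,-.0988,.095]); print(n,p,w)
    u,v=p.astype(int); c=d['frame'][v-45:v+45,u-60:u+60,::-1]; cv2.imwrite(f'pics/b_{n}c.png',cv2.resize(c,None,fx=6,fy=6,interpolation=cv2.INTER_CUBIC))
E
```

```text
t 2.2 pos [ 0.5414 -0.0966  0.1415] F [0.82 0.36 0.42] open -0.0
R [[0.959, 0.001, 0.285], [-0.285, 0.0, 0.959], [0.001, -1.0, 0.001]]
shift cm [ 0.06  4.15 -0.21] | 4.16
turn to vertical (tool) [-0.0009  0.      0.0013]
scene [194.33508997 207.51275366] [196.84101265 227.70497199]
top [340.43381173 237.59495992] [339.12261442 239.41031266]
```

View pics/b_scenec.png

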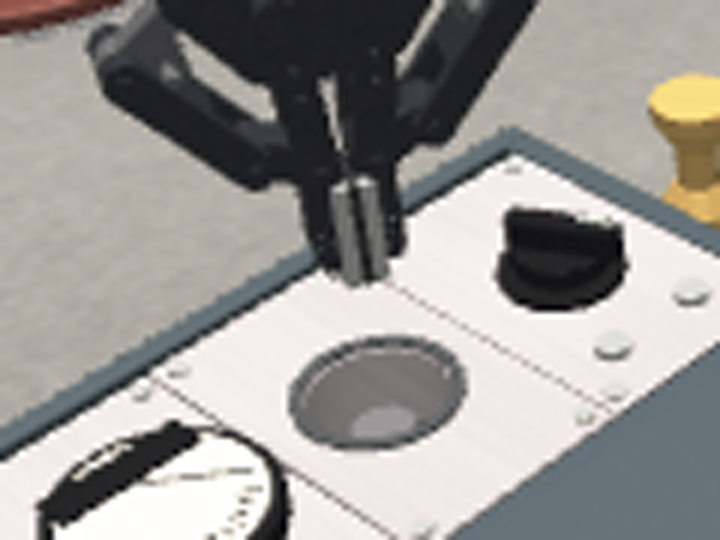

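View pics/b_topc.png

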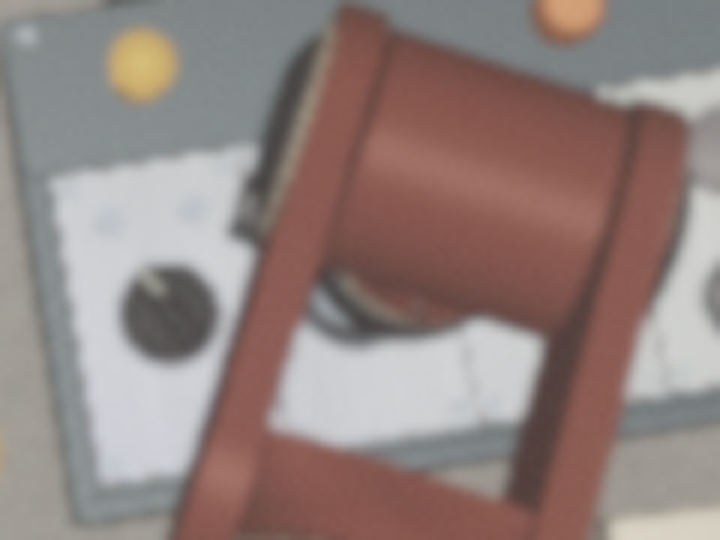

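The scene crop shows the shut fingertip at the projected TCP, (360,270) in the crop. The well mouth is below it at (380,393), and the finger bundle is much narrower than the bore. I'll centre it and lower.

Request:
servo_tool:
  commands: [0,0,0,0.06,2.0,-0.2,0,0,0,0,0,2.0,0,0,0,0,0,0,0,0,0,0,0,0,0,0,0,0]

```text
t: 2.7
tool_pos: [0.5446, -0.0987, 0.107]
tool_rot: [-1.56, 0.216, -0.233]
contact_force: [-0.2, -0.4, 0.4]
opening: -0.0
```

```bash
python3 -c "
from h import *
go(.5415,-.0988,.083)"
```

```text
t 2.7 pos [ 0.5446 -0.0987  0.107 ] F [-0.16 -0.37  0.4 ] open -0.0
R [[0.959, 0.011, 0.283], [-0.283, -0.003, 0.959], [0.011, -1.0, 0.0]]
shift cm [-0.32  2.39 -0.1 ] | 2.42
turn to vertical (tool) [-0.0004  0.      0.0109]
```

Request:
servo_tool:
  commands: [0,0,0.011,-0.3,0.4,-0.1,0,0,0,0,0,0,0,0]

```text
t: 2.9
tool_pos: [0.5426, -0.099, 0.1054]
tool_rot: [-1.559, 0.222, -0.227]
contact_force: [-0.4, -0.4, -0.8]
opening: 0.0003
```

```bash
python3 -c "
from h import *
go(.5415,-.0988,.083)"
```

```text
t 2.9 pos [ 0.5426 -0.099   0.1054] F [-0.4  -0.43 -0.8 ] open 0.0003
R [[0.959, 0.003, 0.282], [-0.282, -0.0, 0.959], [0.003, -1.0, 0.0]]
shift cm [-0.11  2.24 -0.01] | 2.24
turn to vertical (tool) [-0.0003 -0.      0.0026]
```

Request:
servo_tool:
  commands: [0,0,0.003,-0.1,0.7,0,0,0,0,0,0,0.7,0,0,0,0,0,0,0.5,0,0,0,0,0,0,0,0,0]

```text
t: 3.3
tool_pos: [0.5424, -0.0991, 0.0864]
tool_rot: [-1.559, 0.223, -0.226]
contact_force: [-0.3, -0.2, -0.1]
opening: 0.0001
```

```bash
python3 -c "
from h import *
go(.5415,-.0988,.075)"
```

```text
t 3.3 pos [ 0.5424 -0.0991  0.0864] F [-0.33 -0.16 -0.11] open 0.0001
R [[0.959, 0.002, 0.282], [-0.282, -0.0, 0.959], [0.002, -1.0, 0.0]]
shift cm [-0.1   1.13 -0.  ] | 1.14
turn to vertical (tool) [-0.0002  0.      0.0018]
```

Request:
servo_tool:
  commands: [0,0,0.001,-0.05,0.3,0,0,0,0,0,0,0.3,0,0,0,0,0,0,0.2,0,0]

```text
t: 3.6
tool_pos: [0.5419, -0.0989, 0.0783]
tool_rot: [-1.559, 0.224, -0.225]
contact_force: [-2.3, -0.1, 2.8]
opening: 0.0002
```

Request:
servo_tool:
  commands: [0,0,0,0,0.2,0,0]

```text
t: 3.7
tool_pos: [0.542, -0.0989, 0.0764]
tool_rot: [-1.559, 0.224, -0.224]
contact_force: [-1.9, 1.2, 3.1]
opening: -0.0
```

Request:
servo_tool:
  commands: [0,0,0,0,0.2,0,0]

```text
t: 3.8
tool_pos: [0.542, -0.0989, 0.0749]
tool_rot: [-1.559, 0.224, -0.224]
contact_force: [-7.2, 1.9, 14.5]
opening: 0.0001
```

Request:
servo_tool:
  commands: [0,0,0,0,0.1,0,0]

```text
t: 3.9
tool_pos: [0.542, -0.0989, 0.0749]
tool_rot: [-1.559, 0.225, -0.223]
contact_force: [-5.9, 1.6, 10.4]
opening: 0.0001
```

Request:
servo_tool:
  commands: [0,0,0,0,0.15,0,0]

```text
t: 4.0
tool_pos: [0.542, -0.0989, 0.0749]
tool_rot: [-1.559, 0.226, -0.223]
contact_force: [-7.1, 2.1, 12.2]
opening: -0.0
```

The reset button met a hard stop: the TCP stays at z = 0.0749 with over 10 N. Next I'll raise straight up.

Request:
servo_tool:
  commands: [0,0,0,0,-0.5,0,0,0,0,0,0,-1.0,0,0,0,0,0,0,-2.0,0,0,0,0,0,0,-3.0,0,0,0,0,0,0,0,0,0]

```text
t: 4.5
tool_pos: [0.5425, -0.0991, 0.1425]
tool_rot: [-1.559, 0.225, -0.224]
contact_force: [0.5, 0.0, 1.0]
opening: 0.0001
```

```bash
python3 -c "
from h import *
snap('scene','r')
go(.5372,-.261,.14)"
```

```text
t 4.55 pos [ 0.5411 -0.0987  0.1401] F [ 0.3   0.03 -0.04] open -0.0001
R [[0.959, -0.004, 0.282], [-0.282, 0.001, 0.959], [-0.004, -1.0, 0.0]]
shift cm [ 4.200e+00 -1.000e-02 -1.569e+01] | 16.24
turn to vertical (tool) [-0.     -0.     -0.0042]
```

Request:
servo_tool:
  commands: [0,0,0,1.1,0,-4.0,0,0,0,0,1.1,0,-4.0,0,0,0,0,1.1,0,-4.0,0,0,0,0,0.9,0,-3.5,0,0,0,0,0,0,0,0]

```text
t: 5.05
tool_pos: [0.5363, -0.2622, 0.1351]
tool_rot: [-1.557, 0.226, -0.215]
contact_force: [0.1, -0.9, -0.2]
opening: 0.0001
```

```bash
python3 - <<'E'
from h import *
go(.5372,-.261,.115)
d=load('scene','r'); c=d['frame'][180:270,140:260,::-1]; cv2.imwrite('pics/r_c.png',cv2.resize(c,None,fx=6,fy=6,interpolation=cv2.INTER_CUBIC))
E
```

```text
t 5.05 pos [ 0.5363 -0.2622  0.1351] F [ 0.11 -0.9  -0.24] open 0.0001
R [[0.961, -0.007, 0.278], [-0.278, 0.004, 0.961], [-0.008, -1.0, 0.001]]
shift cm [0.06 2.01 0.14] | 2.01
turn to vertical (tool) [-0.0015  0.     -0.0077]
```

View pics/r_c.png

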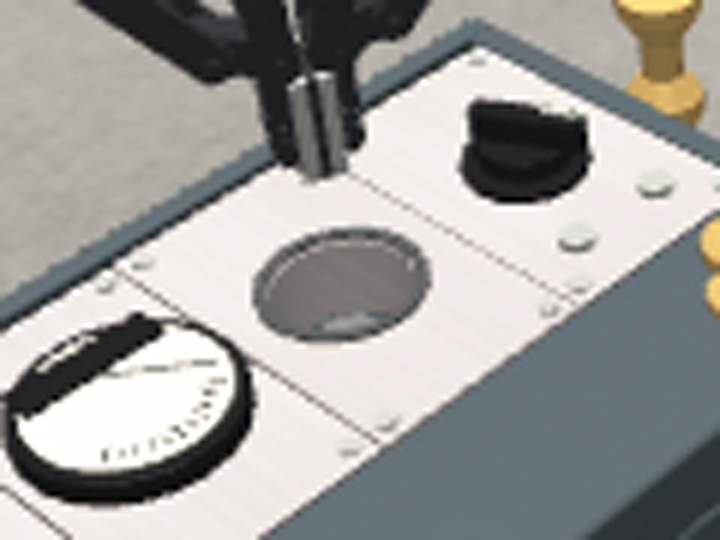

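The crop shows the reset button clearly lower in the well: its top is now mostly hidden behind the near rim at (350,322). The arm is above start, so I'll press that next.

Request:
servo_tool:
  commands: [0,0,-0.008,0.05,1.0,0.1,0,0,0,0,0,0.9,0,0,0,0,0,0,0,0,0]

```text
t: 5.35
tool_pos: [0.5355, -0.2594, 0.1113]
tool_rot: [-1.555, 0.223, -0.219]
contact_force: [-0.5, 1.4, 0.2]
opening: -0.0001
```

```bash
python3 - <<'E'
from h import *
d=snap('scene','s')
go(.5372,-.261,.097)
c=d['frame'][210:300,60:180,::-1]; cv2.imwrite('pics/s_c.png',cv2.resize(c,None,fx=6,fy=6,interpolation=cv2.INTER_CUBIC))
E
```

```text
t 5.4 pos [ 0.5357 -0.2594  0.1118] F [-0.38  0.02  0.08] open -0.0001
R [[0.961, -0.002, 0.278], [-0.278, 0.004, 0.961], [-0.003, -1.0, 0.004]]
shift cm [ 0.19  1.48 -0.12] | 1.5
turn to vertical (tool) [-0.0036 -0.     -0.0031]
```

View pics/s_c.png

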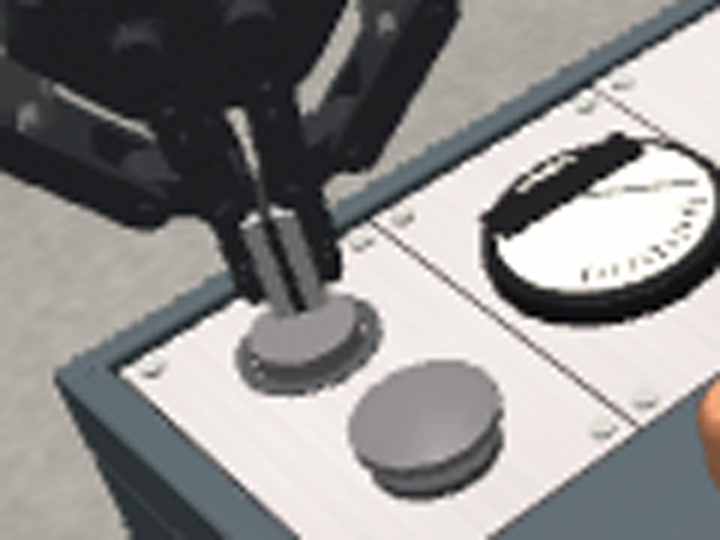

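The crop shows the fingertip at (300,305), just above the start button at (303,330), and well clear of the stop mushroom at (427,415).

Request:
servo_tool:
  commands: [0,0,-0.003,0.15,0.3,-0.1,0,0,0,0,0,0.3,0,0,0,0,0,0,0.2,0,0]

```text
t: 5.7
tool_pos: [0.5377, -0.2589, 0.1036]
tool_rot: [-1.556, 0.217, -0.22]
contact_force: [0.1, 0.5, 0.5]
opening: 0.0003
```

Request:
servo_tool:
  commands: [0,0,0,0,0.2,0,0,0,0,0,0,0.2,0,0]

```text
t: 5.9
tool_pos: [0.5378, -0.2588, 0.1006]
tool_rot: [-1.557, 0.217, -0.219]
contact_force: [-3.4, 0.4, 3.6]
opening: 0.0
```

Request:
servo_tool:
  commands: [0,0,0,0,0.2,0,0]

```text
t: 6.0
tool_pos: [0.5378, -0.2589, 0.099]
tool_rot: [-1.557, 0.217, -0.219]
contact_force: [-3.1, 2.0, 3.7]
opening: 0.0001
```

Request:
servo_tool:
  commands: [0,0,0,0,0.2,0,0]

```text
t: 6.1
tool_pos: [0.5378, -0.2588, 0.0973]
tool_rot: [-1.557, 0.217, -0.219]
contact_force: [-2.0, 1.8, 3.9]
opening: -0.0001
```

Request:
servo_tool:
  commands: [0,0,0,0,0.15,0,0]

```text
t: 6.2
tool_pos: [0.5378, -0.2589, 0.097]
tool_rot: [-1.557, 0.218, -0.218]
contact_force: [-6.5, 3.7, 14.2]
opening: -0.0003
```

Request:
servo_tool:
  commands: [0,0,0,0,0.15,0,0]

```text
t: 6.3
tool_pos: [0.5378, -0.2589, 0.097]
tool_rot: [-1.556, 0.218, -0.218]
contact_force: [-6.8, 3.5, 12.6]
opening: -0.0002
```

Request:
servo_tool:
  commands: [0,0,0,0,0.15,0,0]

```text
t: 6.4
tool_pos: [0.5378, -0.2589, 0.097]
tool_rot: [-1.556, 0.219, -0.217]
contact_force: [-5.4, 2.2, 11.1]
opening: -0.0002
```

Start is at its hard stop: z = 0.097 with over 10 N. Now I'll draw the hand up and clear, towards the operator so the cameras can see.

Request:
servo_tool:
  commands: [0,0,0,0,-0.5,0,0,0,0,0,0,-1.5,0,0,0,0,0,0,-3,0,0,0,0,0,0,-4,0,0,0,0,0,0,-4,0,0,0,0,0,-3.5,0,1,0,0,0,0,-3.5,0,1,0,0,0,0,-3.5,0,1,0,0,0,0,0,0,0,0,0,0,0,0,0,0,0]

```text
t: 7.4
tool_pos: [0.4451, -0.2016, 0.2381]
tool_rot: [-1.561, 0.209, -0.229]
contact_force: [-0.1, 0.3, 0.4]
opening: 0.0002
```

```bash
python3 - <<'E'
from h import *
go(.5,-.26,.3)
d=snap('scene','f'); snap('top','f')
c=d['frame'][170:345,65:305,::-1]; cv2.imwrite('pics/f_c.png',cv2.resize(c,None,fx=3.3,fy=3.3,interpolation=cv2.INTER_CUBIC))
E
```

```text
t 7.4 pos [ 0.4451 -0.2016  0.2381] F [-0.12  0.35  0.41] open 0.0002
R [[0.961, 0.013, 0.275], [-0.275, -0.003, 0.961], [0.013, -1.0, 0.001]]
shift cm [ 6.96 -6.11 -4.1 ] | 10.13
turn to vertical (tool) [-0.0009  0.      0.0128]
```

View pics/f_c.png

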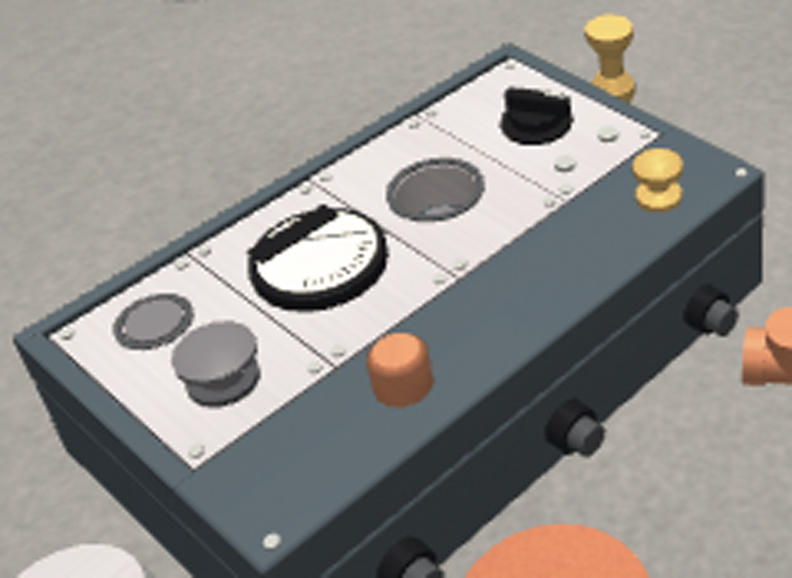

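View pics/f_top.png

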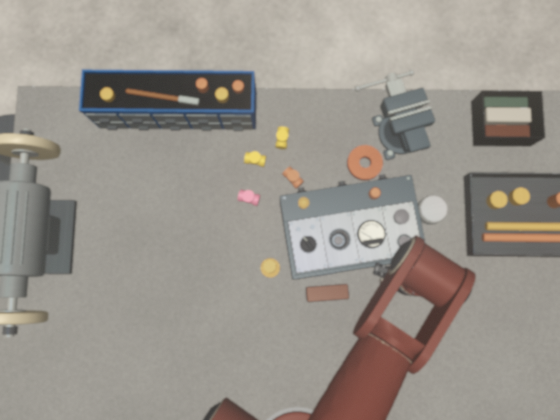

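The last pictures show start nearly flush at (153,320) in the crop, the stop mushroom raised at (215,350), and the reset button sunk in the well. The selector and the supplies I can see are unmoved. The arm hides the pale bar in the top view, but the fingers never went near it. I'm handing in.

```bash
python3 - <<'E'
from h import *
print(monitor.get_obs()['dq'].round(4)); print(ticket.finish_job())
E
```

```text
[ 0.      0.0252 -0.008  -0.0006 -0.002   0.0009]
the job is handed in; nothing more can be done
None
```

Both buttons were pressed in the order asked with the shut fingertips, and I handed the job in at about 7.5 s on the robot's clock.

- **Reset:** it went down in the well to a hard stop, with the fingertip 20.1 mm below the mouth (20 mm is fully home). It held there at 10–15 N.
- **Start:** it went in to a hard stop with the fingertip 2.0 mm above the plate, as expected for fully in. It held there at 11–14 N.
- **After drawing clear:** the hand was at z = 0.238 m with about zero contact force. The scene picture shows start nearly flush, the stop mushroom raised and reset sunk. The selector and the supplies in view are unmoved.
- **Not confirmed:** the arm hid the pale compound bar in the last top view, so I could not check it by eye. The fingers did not go near it.
- **Disagreement:** the two cameras differed by 3–7 mm on the well and start positions. I aimed using the console's plate corners, which agreed to about 2.5 mm or better, and both presses landed on the buttons.

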